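# File the burrs off a bracket's edge

## Robot

A 7-joint arm with a two-finger parallel gripper is mounted at the origin on the work surface. World frame = base frame: x ahead of the robot, y to its left, z up, the work surface at z = 0. Lengths are in m, angles in rad, forces in N, time in s.
With the tool pointing down it reaches from about 0.35 to 0.9 m from the base axis. Payload 7.2 kg.
Tool frame: the origin (TCP) lies on the mounting face of the last link; the fingertips stand 182 mm ahead of it and the grasp point (between the pads) lies 163 mm ahead of it; z points along the fingers, y is the line along which they close (so a half turn about z gives the same grasp; the last joint's range is limited). The gripper opens to 88 mm and grips with 3 to 60 N. Pads are 20 mm wide; open, the fingers measure 115 mm over their backs; the gripper's body (75 mm by 178 mm) begins 61 mm behind the grasp point.
Start: joints at [-1.311, 0.411, -0.013, 1.596, 0.006, 1.134, -0.082], TCP at [0.201, 0.592, 0.405] pointing down, gripper open.
Joint ranges: [-2.95, 2.95], [-0.29, 1.99], [-1.47, 1.44], [0.14, 2.54], [-1.03, 4.17], [0.13, 1.85], [-2.86, 2.86]. Speed limits (rad/s): [2.39, 2.39, 3.01, 3.01, 3.14, 3.14, 3.14].

## Interface

Orientations are given as a unit quaternion [x, y, z, w].
In Python, from station import * gives the robot as it stands.
- The arm moves only by the shell command python3 -m handwheel 'ROWS' [FORCE]. ROWS is JSON, a list of rows, each an object with "claw": the closure, from 0 (fully open) to 1 (shut); "travel": the shift along the tool's x, y, z in m, a list of three; "twist": the turn about the tool's z in degrees. A call has 1 to 8 rows; each row shifts and turns the commanded pose from where the row before left it, along the tool's axes as they then stand; what a row does not reach is not made up. A row lasts 1/10 s, in which the tool goes at most 50 mm and 8.59 degrees, less where a joint would pass 70% of its speed; a pose out of reach is approached as far as the arm can. A call is refused whole if a number of a shift passes 0.05 or a number of a turn 8.59, either way. A call with a gripper value outside its range is refused whole. The fingers move at their own pace and stop on an object; FORCE is the grip in N (left out, the last holds). Time passes only in rows, so rows that do not move let the fingers close. It gives the time, the measured TCP pose, the force, the opening and the grip force at its end, in the units of the state.
- get_state(): the state, without advancing time (a new reading comes with each control period).
- get_image(name): name is "scene" or "top" or "wrist"; returns a dict with "image" (420x560x3 uint8, blue, green, red), "camera_matrix" (3x3 intrinsics, pixels), "rvec" (rotation vector, rad) and "tvec" (3), from world to camera coordinates, as OpenCV has them. Camera axes: x right, y down, z forward; pixel columns grow to the right and rows downward; lengths in m; the calibration is good to about 2 mm. The wrist camera is an equidistant fisheye: a pixel r from the principal point sees the ray r / f radians off the axis. A picture is of the moment at which its call begins. There is no depth.
- finish_job(): hands the job in; it is judged then, once.
Trained networks look in a picture, given as the dict that the camera call returned (one of the last four; its "shot" number tells which), for a name from the list of things; names that differ only in an ending like _2 or _b are one class to them, and where a whole thing is asked for, a point or a joint stands for the part that bears it (a point fixed in the world has none). Each returns a list of dicts, best first, with "p" (0 to 1); they miss things now and then, are a little off and sometimes report something else, mostly with a low value. They report only what shows in the picture. A call takes as long as a camera call. They do not tell look-alikes from the thing itself.
- boxes_of(picture, label): "at" ([row, column] in pixels, amid what is visible of it).
- outline_of(picture, label): "region" (420x560 bool, what is visible of it) and "at" ([row, column] in pixels, amid what is visible of it).
The state is a dict: "time": time; "joint_positions": joint angles; "joint_velocities": joint speeds; "joint_efforts": joint torques, N m; "ee_pos": TCP position; "tool_rot": TCP orientation; "force": force on the tool from outside, world axes, zero at the start; "wrist_torque": the same for the moment, N m; "opening": opening from 0.0 (shut) to 1.0 (fully open); "grip_force": force on a finger pad.
Only numpy, scipy, OpenCV 4.12 (cv2) and the standard library are available. Lean on these libraries where they do the work, as an engineer would, in place of code of your own. Each camera call takes 0.05 s, during which the arm holds its last target. There are 200 camera calls.

## Task

Take the block file from its mat and work down the three burrs on the upper edge of the angle bracket (its exact height must be felt), one at a time, with the file lying flat on the burr: push each stroke forwards only, towards the stop of the bench hook, until the file's middle has passed the edge, pressing down with about 12 N and never loading the bracket with more than 25 N; then lift the file clear and bring it back through the air, because a backward drag pulls the bracket away from its stop. When all three are down, lay the file gently back flat in the middle of its mat and let go; do not touch the bracket with the gripper, and leave the weight, dish and jar alone.

Things in the scene. Friction and masses are not known exactly. Their poses are not given: they have to be found in the camera images.
- file_grip (a point): point in the grip of the loose block file (0.35 kg), on its middle, 30 mm above the blade's underside. Flat dark steel blade 180 x 26 x 6 mm (x, y, z); upright wooden grip rib on its middle, 80 x 24 mm, its top 52 mm above the underside. x along the blade (both ends alike), z up. Pinch the rib across y from above, firmly (40 to 60 N), fingertips above the blade
- mat: black rubber mat 250 x 120 x 4 mm, fixed on the bench; the file lies on it at the start. Origin at the centre of its underside (bench level)
- stroke_mid (a point): point on the bench hook, 81 mm above the bench, right under the middle of the upper edge of the steel angle bracket: that edge lies 0 to 14 mm above this point, differing each time (packing under the grey deck), so find it by feel. Edge 12 mm thick (x), 138 mm long (y), gives 0.05 mm per N. x: level forward stroke direction, from the bracket's foot to the dark upright stop behind it; y along the edge, z up
- bracket (a joint): how far the bracket has slid back from the stop, in m: 0 = against the stop (start), up to 0.03; only about 2 N of backward drag moves it; more than 0.004 spoils the job
- weight: brass weight, 38 mm across, 54 mm high, origin at centre of underside; leave alone
- dish: glass dish, 72 mm across, 22 mm high, origin at centre of underside; leave alone
- jar: small jar, 44 mm across, 55 mm high, origin at centre of underside; leave alone
- burr_a (a joint): how far the burr 40 mm to the +y side of stroke_mid is worked forwards, m. Steel nib 20 mm along the edge, 6 mm across. 0 to 0.002 at the start (top 2.5 to 2 mm above the edge), 0.008 = right down (top 0.6 mm above), over 0.0068 counts as down. Slides along +x sinking 14 degrees: stuck below 6 N along its way, then about 1 mm/s per newton more. Only the file's forward drag moves it (friction 0.75 to 1.05)
- burr_b (a joint): the same for the burr at the middle of the edge (0.008 = right down, over 0.0068 counts as down). A forward stroke at 10 to 13 N of downward press, 70 mm long in 2 s, brings a burr down in one or two strokes; under 7 N nothing may happen, and straight pressing does nothing
- burr_c (a joint): the same for the burr 40 mm to the -y side of stroke_mid (0.008 = right down, over 0.0068 counts as down)
Not all that is in view belongs to the job. What is shaped like the part that bears file_grip but green or purple is not meant.

How it is judged:
On the way, in this order (a step that is already met when the one before it is completed fails the run):
1. the file is picked up off its mat (contact force between the fingers and file above 2 N and height (world z) of file_grip above 0.07 m), for 0.1 s.
2. one burr is down (over 6.8 of 8 mm) and the stroke has carried the file's middle past the edge (value of joint any of burr_a, burr_b, burr_c above 0.0068 m and x of file_grip in the frame of stroke_mid above 0 m), for 0.05 s.
3. the file is lifted clear (no contact, its underside 8 mm above stroke_mid) and brought back, its middle 20 mm behind the edge (contact force between file and bracket below 0.1 N and z of file_grip in the frame of stroke_mid above 0.038 m and x of file_grip in the frame of stroke_mid below -0.02 m), for 0.05 s.
4. two burrs are down, the file's middle past the edge ((value of joint each of burr_a, burr_b above 0.0068 m or value of joint each of burr_a, burr_c above 0.0068 m or value of joint each of burr_b, burr_c above 0.0068 m) and x of file_grip in the frame of stroke_mid above 0 m), for 0.05 s.
5. the file is lifted clear and brought back again (all of step 3), for 0.05 s.
6. all three burrs are down, the file's middle past the edge (value of joint each of burr_a, burr_b, burr_c above 0.0068 m and x of file_grip in the frame of stroke_mid above 0 m), for 0.05 s.
At the end, for the whole second after the job is handed in: All three burrs worked forward more than 6.8 mm of 8, the bracket within 4 mm of its stop, the file released and at rest, flat on its mat (tilt under 0.1 rad), its middle within 40 mm of the mat's middle (value of joint each of burr_a, burr_b, burr_c above 0.0068 m and value of joint bracket below 0.004 m and horizontal distance between file_grip and mat below 0.04 m and angle between file_grip's own z axis and vertical below 0.1 rad and height (world z) of file_grip below 0.042 m and linear speed of file below 0.02 m/s); the robot touches nothing.
It fails at once if the file loads the bracket or its burrs with more than 25 N (contact force between file and bracket above 25 N).
It fails at once if the bracket is dragged back more than 4 mm from its stop (value of joint bracket above 0.004 m).
It fails at once if the gripper touches the bracket with more than 3 N (contact force between any of the fingers, the arm and bracket above 3 N).
It fails at once if the file is dropped (moves faster than 0.45 m/s while not held, a fall of about 10 mm) (contact force between the fingers and file below 0.5 N and linear speed of file above 0.45 m/s).
It fails at once if a bystander is moved more than 20 mm (distance of any of weight, dish, jar from where it was at the start of the episode above 0.02 m).
It also fails if it takes over 72 s, if anything falls off the work surface, if the arm or the gripper's body presses on something with over 40 N, if the wrist force passes 120 N, or if a joint passes its speed limit or range.

## Working session

There is one attempt and no reset: what is moved stays moved. The work goes in short steps, Python scripts to look and compute and a shell command to move; the robot and the scene stay as the last step left them, time stands still between calls to the robot, and variables do not carry over. Pictures are saved under pics/ and viewed, at most 10 in all, crops included, and the job is handed in when it is done.

```bash
mkdir -p pics; cat > h.py <<'E'
from station import *
import numpy as np, cv2
def ray(p,px):  # px=[row,col] -> origin, dir world
    R=cv2.Rodrigues(np.array(p["rvec"],float))[0];t=np.array(p["tvec"],float).ravel();K=np.array(p["camera_matrix"])
    d=np.array([(px[1]-K[0,2])/K[0,0],(px[0]-K[1,2])/K[1,1],1.0]); return -R.T@t,R.T@d
def onz(p,px,z):
    o,d=ray(p,px);return o+d*(z-o[2])/d[2]
def proj(p,P):
    return cv2.projectPoints(np.array([P],float),np.array(p["rvec"],float),np.array(p["tvec"],float),np.array(p["camera_matrix"]),None)[0].ravel()
E
python3 - <<'E'
from h import *
s=get_state();print({k:np.round(v,3) for k,v in s.items()})
for n in("scene","top"):
    p=get_image(n);cv2.imwrite(f"pics/{n}.png",p["image"])
    print(n,np.round(ray(p,[210,280])[0],3))
    for l in("file_grip","mat","stroke_mid","bracket","burr_a","weight","dish","jar"):
        print(l,[(np.round(b["at"]).tolist(),round(b["p"],2),np.round(onz(p,b["at"],.03),3).tolist()) for b in boxes_of(p,l)][:4])
E
```

```text
{'time': np.float64(0.0), 'joint_positions': array([-1.311,  0.412, -0.013,  1.597,  0.006,  1.134, -0.082]), 'joint_velocities': array([ 0.001, -0.001, -0.001, -0.001, -0.   ,  0.001, -0.001]), 'joint_efforts': array([-0.0000e+00, -5.8796e+01,  6.4200e-01, -2.9107e+01, -5.4000e-02,
        1.9000e-02,  0.0000e+00]), 'ee_pos': array([0.201, 0.592, 0.404]), 'tool_rot': array([ 0.163,  0.987, -0.001, -0.   ]), 'force': array([-0.583,  0.701,  0.257]), 'wrist_torque': array([ 0.035, -0.021, -0.016]), 'grip_force': np.float64(0.0), 'opening': np.float64(0.997)}
scene [1.166 0.016 0.777]
file_grip [([208.0, 360.0], 0.95, [0.552, 0.236, 0.03]), ([130.0, 337.0], 0.88, [0.285, 0.228, 0.03]), ([190.0, 450.0], 0.81, [0.514, 0.454, 0.03]), ([327.0, 333.0], 0.77, [0.825, 0.136, 0.03])]
mat [([218.0, 362.0], 0.68, [0.58, 0.237, 0.03])]
stroke_mid [([224.0, 148.0], 0.95, [0.563, -0.224, 0.03])]
bracket [([207.0, 146.0], 0.77, [0.516, -0.234, 0.03])]
burr_a []
weight [([183.0, 259.0], 0.59, [0.46, 0.018, 0.03]), ([218.0, 363.0], 0.27, [0.58, 0.237, 0.03])]
dish []
jar [([223.0, 248.0], 0.79, [0.577, -0.01, 0.03])]
top [0.323 0.059 1.367]
file_grip [([308.0, 244.0], 0.88, [0.271, 0.216, 0.03]), ([123.0, 272.0], 0.82, [0.796, 0.134, 0.03]), ([214.0, 235.0], 0.72, [0.529, 0.241, 0.03]), ([232.0, 155.0], 0.65, [0.485, 0.467, 0.03])]
mat [([216.0, 232.0], 0.95, [0.526, 0.25, 0.03])]
stroke_mid [([205.0, 400.0], 0.91, [0.547, -0.224, 0.03])]
bracket [([208.0, 402.0], 0.91, [0.539, -0.23, 0.03])]
burr_a []
weight [([241.0, 314.0], 0.46, [0.449, 0.02, 0.03])]
dish [([160.0, 320.0], 0.63, [0.683, -0.003, 0.03])]
jar [([199.0, 320.0], 0.75, [0.569, 0.001, 0.03])]
```

View pics/top.png

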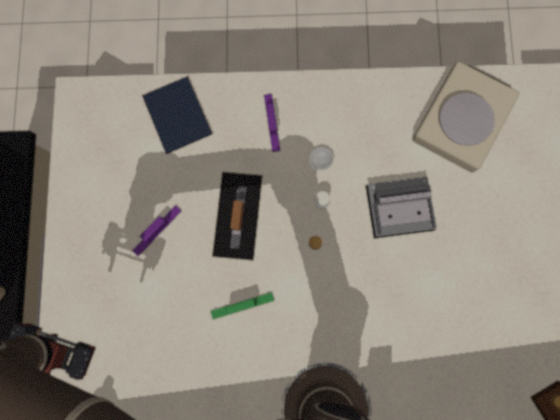

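View pics/scene.png

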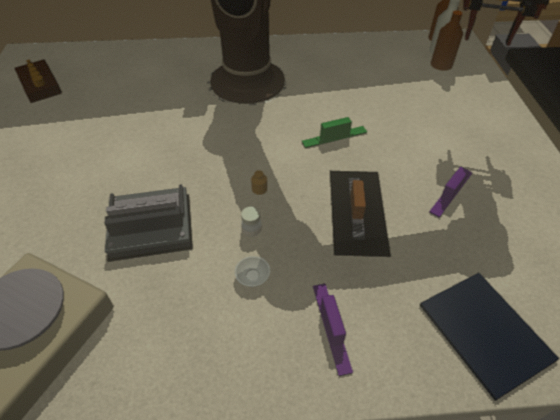

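```bash
python3 - <<'E'
import cv2,numpy as np
a=cv2.imread("pics/top.png")[165:250,355:445];b=cv2.imread("pics/scene.png")[175:265,95:200]
f=lambda i:cv2.resize(i,(390,400),interpolation=cv2.INTER_CUBIC)
cv2.imwrite("pics/c1.png",cv2.convertScaleAbs(np.hstack([f(a),f(b)]),alpha=1.4))
E
```

```text
(no output)
```

View pics/c1.png

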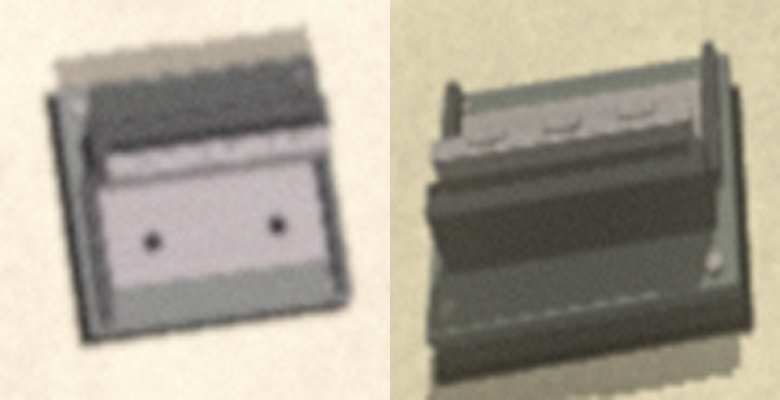

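```bash
python3 - <<'E'
from h import *
p=get_image("top")
def rect(l,z,pick):
    o=min(outline_of(p,l),key=lambda b:np.hypot(*(np.array(b["at"])-pick)))
    ys,xs=np.nonzero(o["region"]);W=np.array([onz(p,[a,b],z)[:2] for a,b in zip(ys,xs)],np.float32)
    r=cv2.minAreaRect(W*1000);print(l,o["p"],np.round(o["at"]),np.round(r[0],1),np.round(r[1],1),round(r[2],1))
rect("file_grip",.012,[214,236]);rect("mat",.004,[216,233]);rect("stroke_mid",.0,[205,400]);rect("bracket",.05,[208,402])
m=[]
for c,r in((105,165),(328,138)):
    m.append(onz(p,[165+r/4.7,355+c/4.33],.088))
m=np.array(m);d=m[0]-m[1];print(m,np.linalg.norm(d),m.mean(0),np.degrees(np.arctan2(-d[0],d[1])))
q=get_image("scene")
for z in(.083,.088,.093):
  m=np.array([onz(q,[175+r/4.44,95+c/3.71],z) for c,r in((440,130),(698,100))])
  d=m[1]-m[0];print(z,m.mean(0),np.linalg.norm(d),np.degrees(np.arctan2(-d[0],d[1])))
# wood rib
hsv=cv2.cvtColor(p["image"],cv2.COLOR_BGR2HSV);k=np.zeros(hsv.shape[:2],bool);k[185:250,222:252]=1
k&=(hsv[...,1]>110)&(hsv[...,0]<20)&(hsv[...,2]>60);ys,xs=np.nonzero(k)
W=np.array([onz(p,[a,b],.05)[:2] for a,b in zip(ys,xs)],np.float32);print(cv2.minAreaRect(W*1000))
E
```

```text
file_grip 0.78 [214. 236.] [526.7 236.7] [ 36.4 180.2] 82.1
mat 0.75 [211. 230.] [532.1 238.2] [118.7 248.8] 84.0
stroke_mid 0.98 [206. 398.] [ 545.3 -230. ] [162.6 190.5] 6.5Traceback (most recent call last):
  File "<stdin>", line 7, in <module>
  File "<stdin>", line 4, in rect
ValueError: min() iterable argument is empty
```

```bash
python3 - <<'E'
from h import *
p=get_image("top")
m=[]
for c,r in((105,165),(328,138)):
    m.append(onz(p,[165+r/4.7,355+c/4.33],.088))
m=np.array(m);d=m[0]-m[1];print(m,np.linalg.norm(d),m.mean(0),np.degrees(np.arctan2(-d[0],d[1])))
q=get_image("scene")
for z in(.083,.088,.093):
  m=np.array([onz(q,[175+r/4.44,95+c/3.71],z) for c,r in((440,130),(698,100))])
  d=m[1]-m[0];print(z,m.mean(0),np.linalg.norm(d),np.degrees(np.arctan2(-d[0],d[1])))
hsv=cv2.cvtColor(p["image"],cv2.COLOR_BGR2HSV);k=np.zeros(hsv.shape[:2],bool);k[185:250,222:252]=1
k&=(hsv[...,1]>110)&(hsv[...,0]<20)&(hsv[...,2]>60);ys,xs=np.nonzero(k)
W=np.array([onz(p,[a,b],.053)[:2] for a,b in zip(ys,xs)],np.float32);print(cv2.minAreaRect(W*1000))
# move plan to above file
s=get_state();print(s["time"],s["ee_pos"])
from scipy.spatial.transform import Rotation as R
print(np.round(R.from_quat(s["tool_rot"]).as_matrix(),4))
E
```

```text
[[ 0.55135162 -0.1563558   0.088     ]
 [ 0.56406501 -0.29474018  0.088     ]] 0.13896714474948846 [ 0.55770832 -0.22554799  0.088     ] 5.249037448967302
0.083 [ 0.55982512 -0.00587511  0.083     ] 0.14467132375828964 3.285137116130276
0.088 [ 0.56419524 -0.00571542  0.088     ] 0.14362905181146332 3.285137116130263
0.093 [ 0.56856536 -0.00555573  0.093     ] 0.14258677986463694 3.2851371161302962
((525.6361083984375, 234.2338104248047), (29.741395950317383, 80.26068878173828), 83.0723876953125)
1.25 [0.2012323  0.59171575 0.40468217]
[[-9.468e-01  3.219e-01  0.000e+00]
 [ 3.219e-01  9.468e-01  1.000e-04]
 [ 0.000e+00  1.000e-04 -1.000e+00]]
```

```bash
R='{"claw":0,"travel":[-0.0422,-0.0232,0.008],"twist":0}'
python3 -m handwheel '[{"claw":0,"travel":[-0.042,-0.023,0.008],"twist":0},{"claw":0,"travel":[-0.042,-0.023,0.008],"twist":0},{"claw":0,"travel":[-0.042,-0.023,0.008],"twist":0},{"claw":0,"travel":[-0.042,-0.023,0.008],"twist":0},{"claw":0,"travel":[-0.042,-0.023,0.008],"twist":0},{"claw":0,"travel":[-0.042,-0.023,0.008],"twist":0},{"claw":0,"travel":[-0.042,-0.023,0.008],"twist":0},{"claw":0,"travel":[-0.042,-0.023,0.008],"twist":0}]' 50
python3 -m handwheel '[{"claw":0,"travel":[-0.042,-0.023,0.008],"twist":0},{"claw":0,"travel":[-0.042,-0.023,0.008],"twist":0},{"claw":0,"travel":[0,0,0],"twist":-5.9},{"claw":0,"travel":[0,0,0],"twist":-5.9},{"claw":0,"travel":[0,0,0],"twist":0},{"claw":0,"travel":[0,0,0],"twist":0}]'
python3 - <<'E'
from h import *
from scipy.spatial.transform import Rotation as R
s=get_state();print(s["time"],s["ee_pos"],np.round(R.from_quat(s["tool_rot"]).as_matrix(),3))
p=get_image("wrist");cv2.imwrite("pics/w1.png",p["image"])
K=p["camera_matrix"];print(K,ray(p,[210,280])[0])
for b in boxes_of(p,"file_grip")+boxes_of(p,"mat"):print(b)
def fish(p,P):
    Rm=cv2.Rodrigues(np.array(p["rvec"],float))[0];c=Rm@P+np.array(p["tvec"]).ravel();r=np.hypot(c[0],c[1]);th=np.arctan2(r,c[2])
    K=p["camera_matrix"];return K[0][0]*th*c[0]/r+K[0][2],K[1][1]*th*c[1]/r+K[1][2]
im=p["image"].copy()
a=np.radians(-7);ux=np.array([np.cos(a),np.sin(a),0]);uy=np.array([-np.sin(a),np.cos(a),0]);c=np.array([.526,.2355,0])
for dx,dy,z in[(i*.09,j*.013,.010) for i in(-1,1) for j in(-1,1)]+[(i*.04,j*.012,.056) for i in(-1,1) for j in(-1,1)]:
    x,y=fish(p,c+ux*dx+uy*dy+[0,0,z]);cv2.circle(im,(int(round(x)),int(round(y))),2,(0,255,0) if z<.02 else (255,255,0),-1)
cv2.imwrite("pics/w1.png",im)
E
```

```text
time: 2.05
ee_pos: [0.4612, 0.3078, 0.3407]
tool_rot: [0.163, 0.987, 0.0, 0.0]
force: [-0.2, 0.9, 0.4]
opening: 1.001
grip_force: 0.0
time: 2.65
ee_pos: [0.5248, 0.2388, 0.3247]
tool_rot: [0.062, 0.998, 0.0, -0.0]
force: [-0.0, -0.3, 0.0]
opening: 1.0
grip_force: 0.0
2.65 [0.52476819 0.23883119 0.3246845 ] [[-0.992  0.124 -0.   ]
 [ 0.124  0.992  0.   ]
 [ 0.     0.    -1.   ]]
[[325.1922621    0.         284.87350579]
 [  0.         325.1922621  212.61818774]
 [  0.           0.           1.        ]] [0.45222207 0.24753893 0.3038011 ]
{'at': [373.8, 218.0], 'p': 0.92}
{'at': [154.0, 503.6], 'p': 0.9}
{'at': [197.0, 281.4], 'p': 0.8}
{'at': [186.2, 299.1], 'p': 0.9}
```

View pics/w1.png

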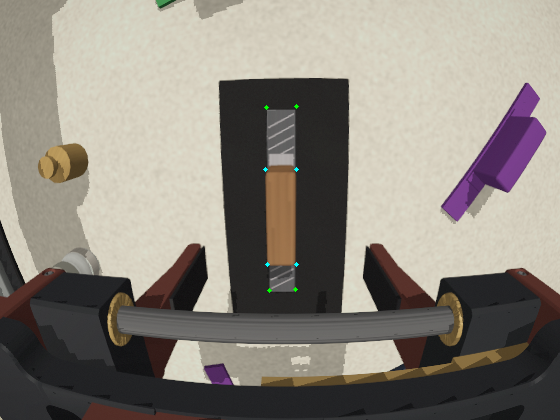

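```bash
python3 -m handwheel '[{"claw":0,"travel":[-0.0016,-0.0031,0.03],"twist":0},{"claw":0,"travel":[0,0,0.035],"twist":0},{"claw":0,"travel":[0,0,0.03],"twist":0},{"claw":0,"travel":[0,0,0.021],"twist":0},{"claw":0,"travel":[0,0,0.010],"twist":0},{"claw":0,"travel":[0,0,0],"twist":0},{"claw":1,"travel":[0,0,0],"twist":0},{"claw":1,"travel":[0,0,0],"twist":0}]' 58
python3 -m handwheel '[{"claw":1,"travel":[0,0,0],"twist":0},{"claw":1,"travel":[0,0,0],"twist":0},{"claw":1,"travel":[0,0,0],"twist":0},{"claw":1,"travel":[0,0,0],"twist":0},{"claw":1,"travel":[0,0,0],"twist":0}]'
```

```text
time: 3.6
ee_pos: [0.5266, 0.2358, 0.2]
tool_rot: [0.061, 0.998, 0.001, 0.001]
force: [-0.3, -0.2, 0.2]
opening: 0.861
grip_force: 0.0
time: 4.1
ee_pos: [0.526, 0.2355, 0.1987]
tool_rot: [0.061, 0.998, 0.0, 0.0]
force: [-0.1, -0.4, -0.2]
opening: 0.399
grip_force: 0.0
```

```bash
python3 -m handwheel '[{"claw":1,"travel":[0,0,0],"twist":0},{"claw":1,"travel":[0,0,0],"twist":0},{"claw":1,"travel":[0,0,0],"twist":0},{"claw":1,"travel":[0,0,0],"twist":0}]'
python3 -m handwheel '[{"claw":1,"travel":[0,0,-0.005],"twist":0},{"claw":1,"travel":[0,0,-0.02],"twist":0},{"claw":1,"travel":[0,0,-0.04],"twist":0},{"claw":1,"travel":[0,0,-0.04],"twist":0},{"claw":1,"travel":[0,0,-0.03],"twist":0},{"claw":1,"travel":[0,0,0],"twist":0},{"claw":1,"travel":[0,0,0],"twist":0}]'
python3 - <<'E'
from h import *
q=get_image("scene")
for z in(.083,.088,.093):
  m=np.array([onz(q,[175+r/4.44,95+(c-390)/3.71],z) for c,r in((440,130),(698,100))])
  d=m[0]-m[1];d=-d if d[1]<0 else d;print(z,m.mean(0),np.linalg.norm(d),np.degrees(np.arctan2(-d[0],d[1])))
E
```

```text
time: 4.5
ee_pos: [0.526, 0.2355, 0.1986]
tool_rot: [0.061, 0.998, -0.0, -0.0]
force: [0.3, 0.1, 1.2]
opening: 0.267
grip_force: 58.0
time: 5.2
ee_pos: [0.5258, 0.2354, 0.3338]
tool_rot: [0.061, 0.998, 0.0, 0.0]
force: [0.0, -0.2, -3.6]
opening: 0.272
grip_force: 58.0
0.083 [ 0.54425579 -0.22307255  0.083     ] 0.14123050385756078 3.4506063896394954
0.088 [ 0.54873807 -0.22134808  0.088     ] 0.1402130209979111 3.4506063896394688
0.093 [ 0.55322036 -0.21962361  0.093     ] 0.13919553813826144 3.450606389639442
```

```bash
python3 -m handwheel '[{"claw":1,"travel":[-0.0171,-0.0426,-0.0025],"twist":0},{"claw":1,"travel":[-0.0171,-0.0426,-0.0025],"twist":0},{"claw":1,"travel":[-0.0171,-0.0426,-0.0025],"twist":0},{"claw":1,"travel":[-0.0171,-0.0426,-0.0025],"twist":0},{"claw":1,"travel":[-0.0171,-0.0426,-0.0025],"twist":0},{"claw":1,"travel":[-0.0171,-0.0426,-0.0025],"twist":0},{"claw":1,"travel":[-0.0171,-0.0426,-0.0025],"twist":0},{"claw":1,"travel":[-0.0171,-0.0426,-0.0025],"twist":0}]'
python3 -m handwheel '[{"claw":1,"travel":[0,0,0],"twist":-5.7},{"claw":1,"travel":[0,0,0],"twist":-5.7},{"claw":1,"travel":[0,0,0],"twist":0},{"claw":1,"travel":[0,0,0],"twist":0}]'
cat >> h.py <<'E'
def fish(p,P):
    Rm=cv2.Rodrigues(np.array(p["rvec"],float))[0];c=Rm@np.asarray(P)+np.array(p["tvec"]).ravel();r=np.hypot(c[0],c[1]);th=np.arctan2(r,c[2])
    K=p["camera_matrix"];return K[0][0]*th*c[0]/r+K[0][2],K[1][1]*th*c[1]/r+K[1][2]
def wonz(p,px,z):
    Rm=cv2.Rodrigues(np.array(p["rvec"],float))[0];t=np.array(p["tvec"]).ravel();K=p["camera_matrix"]
    v=np.array([px[1]-K[0][2],px[0]-K[1][2]]);r=np.hypot(*v);th=r/K[0][0]
    d=Rm.T@np.array([*(v/r*np.sin(th)),np.cos(th)]);o=-Rm.T@t;return o+d*(z-o[2])/d[2]
E
python3 - <<'E'
from h import *
import pickle
p=get_image("wrist");pickle.dump(p,open("w2.pkl","wb"));im=p["image"].copy()
x,y=fish(p,[.5555,-.224,.088]);print(x,y,[ (b["at"],b["p"]) for b in boxes_of(p,"stroke_mid")])
c0,r0=int(x),int(y);c0=min(max(c0-160,0),240);r0=min(max(r0-120,0),180);print(c0,r0)
cv2.imwrite("pics/w2.png",cv2.resize(im[r0:r0+240,c0:c0+320],(800,600),interpolation=cv2.INTER_CUBIC))
E
```

```text
time: 6.05
ee_pos: [0.6201, -0.1211, 0.3513]
tool_rot: [0.061, 0.998, 0.0, -0.002]
force: [0.3, 0.0, -1.9]
opening: 0.27
grip_force: 58.0
time: 6.45
ee_pos: [0.6201, -0.1192, 0.3519]
tool_rot: [-0.037, 0.999, 0.0, -0.001]
force: [0.4, -0.2, -2.3]
opening: 0.267
grip_force: 58.0
156.91971283681187 130.24533929123356 [([119.9, 182.9], 0.65)]
0 10
```

View pics/w2.png

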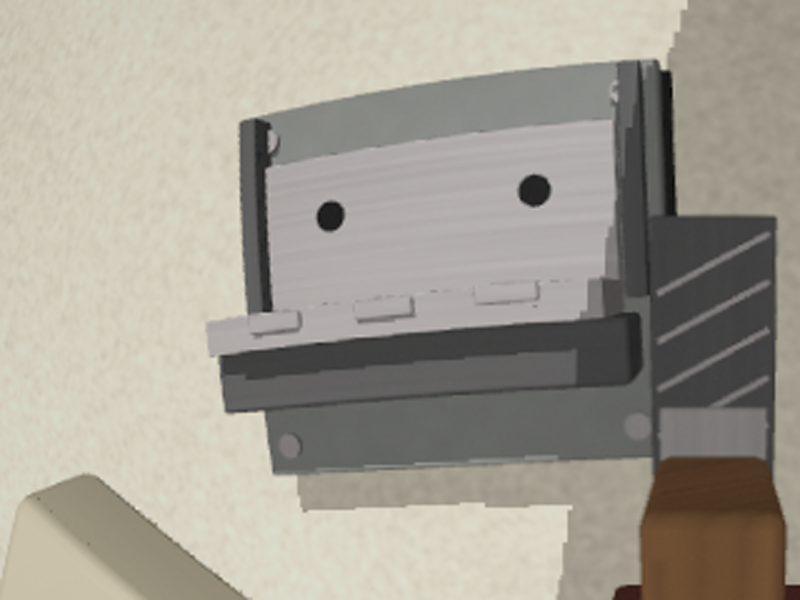

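```bash
python3 - <<'E'
from h import *
import pickle
p=pickle.load(open("w2.pkl","rb"))
for z in(.083,.088,.093,.098):
    # burr top face centres
    w=[wonz(p,[10+r/2.5,c/2.5],z) for c,r in((275,319),(384,303),(507,288))]
    d=w[2]-w[0];print(z,np.round(w,4)[:,:2].tolist(),np.linalg.norm(d),np.linalg.norm(w[1]-w[0]),np.linalg.norm(w[2]-w[1]),np.degrees(np.arctan2(-d[0],d[1])))
e=[wonz(p,[10+r/2.5,c/2.5],.088) for c,r in((207,323),(213,356),(590,281),(633,300))];print(np.round(e,4))
E
```

```text
0.083 [[0.5618, -0.2701], [0.5565, -0.2289], [0.551, -0.1878]] 0.08304914008740952 0.04151554760381089 0.0415337569628473 7.468116907692821
0.088 [[0.5615, -0.2672], [0.5563, -0.2269], [0.5509, -0.1865]] 0.08137629146626349 0.040679305031135704 0.04069714760129116 7.468116907692909
0.093 [[0.5612, -0.2643], [0.5561, -0.2248], [0.5508, -0.1853]] 0.07970344284511742 0.039843062458460504 0.039860538239735004 7.468116907692842
0.098 [[0.5609, -0.2614], [0.5559, -0.2227], [0.5507, -0.184]] 0.07803059422397131 0.039006819885785284 0.03902392887817882 7.468116907692857
[[ 0.5626 -0.2957  0.088 ]
 [ 0.5739 -0.2932  0.088 ]
 [ 0.5478 -0.1611  0.088 ]
 [ 0.5529 -0.1479  0.088 ]]
```

```bash
python3 -m handwheel '[{"claw":1,"travel":[0.026,-0.01575,0.0118],"twist":0},{"claw":1,"travel":[0.026,-0.01575,0.0118],"twist":0},{"claw":1,"travel":[0.026,-0.01575,0.0118],"twist":0},{"claw":1,"travel":[0.026,-0.01575,0.0118],"twist":0},{"claw":1,"travel":[0,0,0],"twist":-2.1},{"claw":1,"travel":[0,0,0],"twist":0},{"claw":1,"travel":[0,0,0.0],"twist":0}]'
python3 -m handwheel '[{"claw":1,"travel":[0,0,0.005],"twist":0},{"claw":1,"travel":[0,0,0.005],"twist":0},{"claw":1,"travel":[0,0,0.001],"twist":0},{"claw":1,"travel":[0,0,0],"twist":0},{"claw":1,"travel":[0,0,0],"twist":0}]'
```

```text
time: 7.25
ee_pos: [0.5222, -0.1896, 0.3067]
tool_rot: [-0.056, 0.998, 0.0, 0.0]
force: [-0.1, 0.1, -1.8]
opening: 0.274
grip_force: 58.0
time: 7.75
ee_pos: [0.5217, -0.1902, 0.2954]
tool_rot: [-0.057, 0.998, 0.0, -0.0]
force: [0.5, 0.3, -3.7]
opening: 0.271
grip_force: 58.0
```

```bash
python3 -m handwheel '[{"claw":1,"travel":[0,0,0.002],"twist":0},{"claw":1,"travel":[0,0,0.0015],"twist":0},{"claw":1,"travel":[0,0,0.0005],"twist":0},{"claw":1,"travel":[0,0,0],"twist":0}]'
```

```text
time: 8.15
ee_pos: [0.5215, -0.1902, 0.2913]
tool_rot: [-0.057, 0.998, 0.0, -0.0]
force: [-0.6, 0.1, -2.7]
opening: 0.274
grip_force: 58.0
```

```bash
python3 -m handwheel '[{"claw":1,"travel":[0,0,0.0005],"twist":0},{"claw":1,"travel":[0,0,0.0005],"twist":0},{"claw":1,"travel":[0,0,0],"twist":0}]'
```

```text
time: 8.45
ee_pos: [0.5216, -0.1903, 0.2904]
tool_rot: [-0.057, 0.998, 0.0, -0.0]
force: [0.1, 0.5, -2.7]
opening: 0.269
grip_force: 58.0
```

```bash
python3 -m handwheel '[{"claw":1,"travel":[0,0,0.0005],"twist":0},{"claw":1,"travel":[0,0,0.0005],"twist":0},{"claw":1,"travel":[0,0,0],"twist":0}]'
```

```text
time: 8.75
ee_pos: [0.5216, -0.1903, 0.2895]
tool_rot: [-0.057, 0.998, 0.0, 0.0]
force: [-0.4, 0.1, -2.0]
opening: 0.271
grip_force: 58.0
```

```bash
python3 -m handwheel '[{"claw":1,"travel":[0,0,0.0005],"twist":0},{"claw":1,"travel":[0,0,0.0003],"twist":0},{"claw":1,"travel":[0,0,0],"twist":0}]'
```

```text
time: 9.05
ee_pos: [0.5216, -0.1903, 0.2891]
tool_rot: [-0.057, 0.998, 0.0, 0.0]
force: [-2.5, -0.2, 3.6]
opening: 0.274
grip_force: 58.0
```

```bash
python3 -m handwheel '[{"claw":1,"travel":[0,0,0.0004],"twist":0},{"claw":1,"travel":[-0.0035,0,0.0001],"twist":0},{"claw":1,"travel":[-0.0035,0,0.0001],"twist":0},{"claw":1,"travel":[-0.0035,0,0.0001],"twist":0}]'
```

```text
time: 9.45
ee_pos: [0.5303, -0.1897, 0.2881]
tool_rot: [-0.056, 0.998, 0.0, -0.002]
force: [-10.1, -0.1, 9.8]
opening: 0.272
grip_force: 58.0
```

```bash
python3 -m handwheel '[{"claw":1,"travel":[-0.0035,0,0.0001],"twist":0},{"claw":1,"travel":[-0.0035,0,0.0001],"twist":0},{"claw":1,"travel":[-0.0035,0,0.0001],"twist":0},{"claw":1,"travel":[-0.0035,0,0.0001],"twist":0}]'
```

```text
time: 9.85
ee_pos: [0.5446, -0.1883, 0.2876]
tool_rot: [-0.056, 0.998, -0.0, -0.002]
force: [-7.2, -0.9, 7.9]
opening: 0.271
grip_force: 58.0
```

```bash
python3 -m handwheel '[{"claw":1,"travel":[-0.0035,0,0.0002],"twist":0},{"claw":1,"travel":[-0.0035,0,0.0001],"twist":0},{"claw":1,"travel":[-0.0035,0,0.0001],"twist":0},{"claw":1,"travel":[-0.0035,0,0.0001],"twist":0}]'
```

```text
time: 10.25
ee_pos: [0.5586, -0.1867, 0.287]
tool_rot: [-0.056, 0.998, -0.0, -0.002]
force: [-8.0, -0.3, 7.2]
opening: 0.271
grip_force: 58.0
```

```bash
python3 -m handwheel '[{"claw":1,"travel":[-0.0035,0,0.0003],"twist":0},{"claw":1,"travel":[-0.0035,0,0.0001],"twist":0},{"claw":1,"travel":[-0.0035,0,0.0001],"twist":0},{"claw":1,"travel":[-0.0035,0,0.0001],"twist":0}]'
```

```text
time: 10.65
ee_pos: [0.5719, -0.1854, 0.2866]
tool_rot: [-0.056, 0.998, -0.0, -0.003]
force: [-11.6, -0.4, 11.8]
opening: 0.269
grip_force: 58.0
```

```bash
python3 -m handwheel '[{"claw":1,"travel":[-0.0035,0,0],"twist":0},{"claw":1,"travel":[-0.0035,0,0.0],"twist":0},{"claw":1,"travel":[-0.0035,0,0.0001],"twist":0},{"claw":1,"travel":[-0.0035,0,0.0001],"twist":0}]'
```

```text
time: 11.05
ee_pos: [0.5856, -0.184, 0.2864]
tool_rot: [-0.056, 0.998, -0.0, -0.003]
force: [-12.5, -0.2, 12.4]
opening: 0.267
grip_force: 58.0
```

```bash
python3 -m handwheel '[{"claw":1,"travel":[0,0,-0.004],"twist":0},{"claw":1,"travel":[0,0,-0.016],"twist":0},{"claw":1,"travel":[0,-0.02,0],"twist":0},{"claw":1,"travel":[0,-0.02,0],"twist":0},{"claw":1,"travel":[0,0,0],"twist":0}]'
python3 - <<'E'
from h import *
import pickle
p=get_image("wrist");pickle.dump(p,open("w3.pkl","wb"))
x,y=fish(p,[.5556,-.1857,.093]);c0=int(min(max(x-160,0),240));r0=int(min(max(y-120,0),180));print(x,y,c0,r0,get_state()["ee_pos"])
cv2.imwrite("pics/w3.png",cv2.resize(p["image"][r0:r0+240,c0:c0+320],(800,600),interpolation=cv2.INTER_CUBIC))
E
```

```text
time: 11.55
ee_pos: [0.5919, -0.2256, 0.306]
tool_rot: [-0.055, 0.998, -0.001, 0.0]
force: [0.4, -0.6, -2.4]
opening: 0.274
grip_force: 58.0
357.3598389614498 192.6660020867728 197 72 [ 0.59197111 -0.22382398  0.3058023 ]
```

View pics/w3.png

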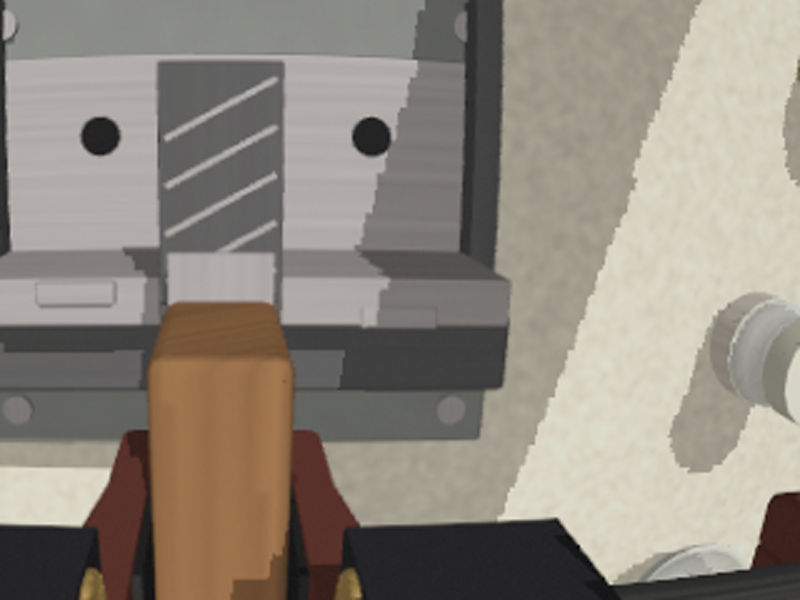

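```bash
python3 -m handwheel '[{"claw":1,"travel":[0.03,0.002,0],"twist":0},{"claw":1,"travel":[0.037,0,0],"twist":0},{"claw":1,"travel":[0,0,0],"twist":0},{"claw":1,"travel":[0,0,0.012],"twist":0},{"claw":1,"travel":[0,0,0.0033],"twist":0},{"claw":1,"travel":[0,0,0],"twist":0},{"claw":1,"travel":[0,0,0],"twist":0}]'
```

```text
time: 12.3
ee_pos: [0.5261, -0.2276, 0.2904]
tool_rot: [-0.057, 0.998, 0.0, -0.0]
force: [0.5, 0.4, -2.7]
opening: 0.271
grip_force: 58.0
```

```bash
python3 -m handwheel '[{"claw":1,"travel":[0,0,0.0004],"twist":0},{"claw":1,"travel":[0,0,0.0004],"twist":0},{"claw":1,"travel":[0,0,0],"twist":0}]'
```

```text
time: 12.6
ee_pos: [0.5255, -0.228, 0.2902]
tool_rot: [-0.057, 0.998, 0.0, 0.0]
force: [-0.5, -0.7, -2.9]
opening: 0.271
grip_force: 58.0
```

```bash
python3 -m handwheel '[{"claw":1,"travel":[0,0,0.0004],"twist":0},{"claw":1,"travel":[0,0,0.0003],"twist":0},{"claw":1,"travel":[0,0,0],"twist":0}]'
```

```text
time: 12.9
ee_pos: [0.5254, -0.2281, 0.2895]
tool_rot: [-0.057, 0.998, 0.0, 0.0]
force: [0.3, 0.2, -2.3]
opening: 0.269
grip_force: 58.0
```

```bash
python3 -m handwheel '[{"claw":1,"travel":[0,0,0.0003],"twist":0},{"claw":1,"travel":[0,0,0.0001],"twist":0},{"claw":1,"travel":[0,0,0],"twist":0}]'
```

```text
time: 13.2
ee_pos: [0.5254, -0.2281, 0.2892]
tool_rot: [-0.057, 0.998, -0.0, 0.0]
force: [-0.0, -0.6, -1.3]
opening: 0.272
grip_force: 58.0
```

```bash
python3 -m handwheel '[{"claw":1,"travel":[0,0,0.0004],"twist":0},{"claw":1,"travel":[0,0,0.0003],"twist":0},{"claw":1,"travel":[-0.0035,0,0.0001],"twist":0},{"claw":1,"travel":[-0.0035,0,0.0001],"twist":0}]'
```

```text
time: 13.6
ee_pos: [0.531, -0.2278, 0.2884]
tool_rot: [-0.056, 0.998, 0.0, -0.002]
force: [-8.9, 0.3, 7.1]
opening: 0.272
grip_force: 58.0
```

```bash
python3 -m handwheel '[{"claw":1,"travel":[-0.0035,0,0.0002],"twist":0},{"claw":1,"travel":[-0.0035,0,0.0002],"twist":0},{"claw":1,"travel":[-0.0035,0,0.0001],"twist":0},{"claw":1,"travel":[-0.0035,0,0.0001],"twist":0}]'
```

```text
time: 14.0
ee_pos: [0.545, -0.2265, 0.2878]
tool_rot: [-0.056, 0.998, -0.0, -0.002]
force: [-7.7, -0.9, 7.0]
opening: 0.273
grip_force: 58.0
```

```bash
python3 -m handwheel '[{"claw":1,"travel":[-0.0035,0,0.0002],"twist":0},{"claw":1,"travel":[-0.0035,0,0.0001],"twist":0},{"claw":1,"travel":[-0.0035,0,0.0001],"twist":0},{"claw":1,"travel":[-0.0035,0,0.0001],"twist":0}]'
```

```text
time: 14.4
ee_pos: [0.5589, -0.225, 0.2873]
tool_rot: [-0.056, 0.998, -0.0, -0.002]
force: [-7.2, -1.1, 7.3]
opening: 0.266
grip_force: 58.0
```

```bash
python3 -m handwheel '[{"claw":1,"travel":[-0.003,0,0.0004],"twist":0},{"claw":1,"travel":[-0.003,0,0.0002],"twist":0},{"claw":1,"travel":[-0.003,0,0.0001],"twist":0},{"claw":1,"travel":[-0.003,0,0.0001],"twist":0}]'
```

```text
time: 14.8
ee_pos: [0.5703, -0.224, 0.2867]
tool_rot: [-0.056, 0.998, -0.0, -0.002]
force: [-10.9, -1.4, 13.0]
opening: 0.267
grip_force: 58.0
```

```bash
python3 -m handwheel '[{"claw":1,"travel":[-0.003,0,0.0001],"twist":0},{"claw":1,"travel":[-0.003,0,0.0001],"twist":0},{"claw":1,"travel":[-0.003,0,0.0001],"twist":0},{"claw":1,"travel":[-0.003,0,0.0],"twist":0}]'
```

```text
time: 15.2
ee_pos: [0.5817, -0.2229, 0.2865]
tool_rot: [-0.056, 0.998, -0.0, -0.003]
force: [-12.6, -0.6, 13.1]
opening: 0.271
grip_force: 58.0
```

```bash
python3 -m handwheel '[{"claw":1,"travel":[-0.003,0,0],"twist":0},{"claw":1,"travel":[-0.003,0,0],"twist":0},{"claw":1,"travel":[-0.003,0,0],"twist":0},{"claw":1,"travel":[-0.003,0,0],"twist":0}]'
```

```text
time: 15.6
ee_pos: [0.5939, -0.2215, 0.2865]
tool_rot: [-0.056, 0.998, -0.0, -0.003]
force: [-11.4, -0.1, 12.3]
opening: 0.271
grip_force: 58.0
```

```bash
python3 -m handwheel '[{"claw":1,"travel":[0,0,-0.004],"twist":0},{"claw":1,"travel":[0,0,-0.016],"twist":0},{"claw":1,"travel":[0,-0.02,0],"twist":0},{"claw":1,"travel":[0,-0.02,0],"twist":0},{"claw":1,"travel":[0,0,0],"twist":0},{"claw":1,"travel":[0,0,0],"twist":0}]'
python3 - <<'E'
from h import *
import pickle
p=get_image("wrist");pickle.dump(p,open("w4.pkl","wb"))
x,y=fish(p,[.5556,-.2,.093]);c0=int(min(max(x-130,0),300));r0=int(min(max(y-97,0),225));print(x,y,c0,r0,get_state()["ee_pos"])
cv2.imwrite("pics/w4.png",cv2.resize(cv2.convertScaleAbs(p["image"][r0:r0+195,c0:c0+260],alpha=1.5),(800,600),interpolation=cv2.INTER_CUBIC))
E
```

```text
time: 16.2
ee_pos: [0.6001, -0.2607, 0.3051]
tool_rot: [-0.056, 0.998, 0.0, -0.0]
force: [-0.2, -0.1, -2.6]
opening: 0.272
grip_force: 58.0
390.7926266706655 184.5391936934348 260 87 [ 0.6003318  -0.2598409   0.30516116]
```

View pics/w4.png

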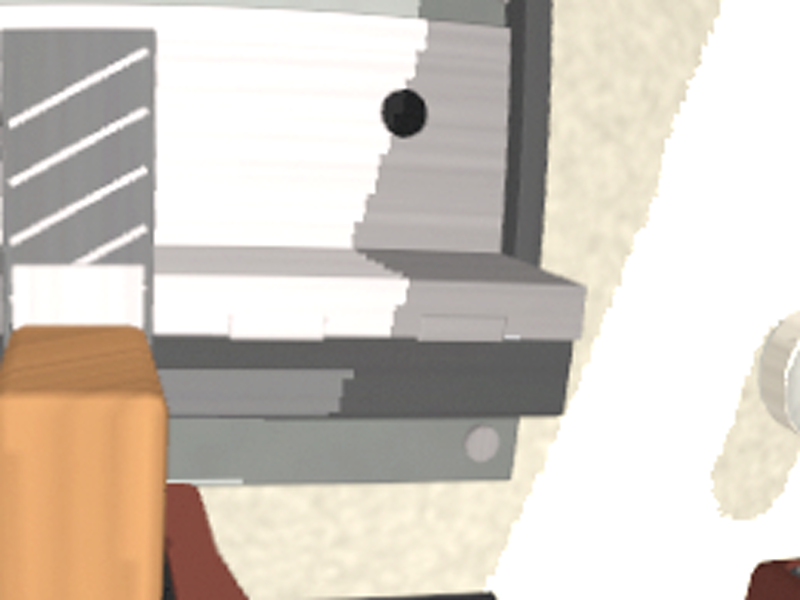

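```bash
python3 -m handwheel '[{"claw":1,"travel":[0.033,-0.001,0],"twist":0},{"claw":1,"travel":[0.038,0,0],"twist":0},{"claw":1,"travel":[0,0,0],"twist":0},{"claw":1,"travel":[0,0,0.012],"twist":0},{"claw":1,"travel":[0,0,0.003],"twist":0},{"claw":1,"travel":[0,0,0],"twist":0},{"claw":1,"travel":[0,0,0],"twist":0},{"claw":1,"travel":[0,0,0],"twist":0}]'
```

```text
time: 17.05
ee_pos: [0.5305, -0.2686, 0.2908]
tool_rot: [-0.057, 0.998, 0.0, 0.0]
force: [0.3, -0.2, -3.2]
opening: 0.273
grip_force: 58.0
```

```bash
python3 -m handwheel '[{"claw":1,"travel":[0,0,0.0004],"twist":0},{"claw":1,"travel":[0,0,0.0003],"twist":0},{"claw":1,"travel":[0,0,0],"twist":0}]'
```

```text
time: 17.35
ee_pos: [0.53, -0.2688, 0.2903]
tool_rot: [-0.057, 0.998, 0.0, 0.0]
force: [-0.5, -0.3, -2.0]
opening: 0.272
grip_force: 58.0
```

```bash
python3 -m handwheel '[{"claw":1,"travel":[0,0,0.0004],"twist":0},{"claw":1,"travel":[0,0,0.0003],"twist":0},{"claw":1,"travel":[0,0,0],"twist":0}]'
```

```text
time: 17.65
ee_pos: [0.53, -0.2688, 0.2895]
tool_rot: [-0.057, 0.998, 0.0, 0.0]
force: [-0.1, 0.2, -2.3]
opening: 0.267
grip_force: 58.0
```

```bash
python3 -m handwheel '[{"claw":1,"travel":[0,0,0.0003],"twist":0},{"claw":1,"travel":[0,0,0.0002],"twist":0},{"claw":1,"travel":[0,0,0],"twist":0}]'
```

```text
time: 17.95
ee_pos: [0.5301, -0.2688, 0.2891]
tool_rot: [-0.057, 0.998, 0.0, 0.0]
force: [-1.0, 0.3, -1.5]
opening: 0.27
grip_force: 58.0
```

Touching; press and stroke.

```bash
python3 -m handwheel '[{"claw":1,"travel":[0,0,0.0005],"twist":0},{"claw":1,"travel":[0,0,0.0003],"twist":0},{"claw":1,"travel":[-0.0035,0,0.0001],"twist":0},{"claw":1,"travel":[-0.0035,0,0.0002],"twist":0}]'
```

```text
time: 18.35
ee_pos: [0.5357, -0.2687, 0.2883]
tool_rot: [-0.056, 0.998, 0.0, -0.002]
force: [-8.2, 0.9, 7.7]
opening: 0.269
grip_force: 58.0
```

```bash
python3 -m handwheel '[{"claw":1,"travel":[-0.0035,0,0.0002],"twist":0},{"claw":1,"travel":[-0.0035,0,0.0002],"twist":0},{"claw":1,"travel":[-0.0035,0,0.0001],"twist":0},{"claw":1,"travel":[-0.0035,0,0.0001],"twist":0}]'
```

```text
time: 18.75
ee_pos: [0.5496, -0.2674, 0.2878]
tool_rot: [-0.056, 0.998, -0.0, -0.001]
force: [-7.8, -0.6, 7.7]
opening: 0.271
grip_force: 58.0
```

```bash
python3 -m handwheel '[{"claw":1,"travel":[-0.0035,0,0.0003],"twist":0},{"claw":1,"travel":[-0.0035,0,0.0001],"twist":0},{"claw":1,"travel":[-0.0035,0,0.0001],"twist":0},{"claw":1,"travel":[-0.0035,0,0.0001],"twist":0}]'
```

```text
time: 19.15
ee_pos: [0.5635, -0.2659, 0.2871]
tool_rot: [-0.056, 0.998, -0.0, -0.001]
force: [-7.5, -1.1, 6.7]
opening: 0.272
grip_force: 58.0
```

```bash
python3 -m handwheel '[{"claw":1,"travel":[-0.003,0,0.0004],"twist":0},{"claw":1,"travel":[-0.003,0,0.0002],"twist":0},{"claw":1,"travel":[-0.003,0,0.0001],"twist":0},{"claw":1,"travel":[-0.003,0,0.0001],"twist":0}]'
```

```text
time: 19.55
ee_pos: [0.5746, -0.265, 0.2866]
tool_rot: [-0.056, 0.998, -0.0, -0.003]
force: [-11.8, -0.7, 12.8]
opening: 0.271
grip_force: 58.0
```

```bash
python3 -m handwheel '[{"claw":1,"travel":[-0.003,0,0.0001],"twist":0},{"claw":1,"travel":[-0.003,0,0.0001],"twist":0},{"claw":1,"travel":[-0.003,0,0.0001],"twist":0},{"claw":1,"travel":[-0.003,0,0.0],"twist":0}]'
```

```text
time: 19.95
ee_pos: [0.5863, -0.2639, 0.2864]
tool_rot: [-0.056, 0.998, -0.0, -0.003]
force: [-12.3, -1.6, 13.7]
opening: 0.274
grip_force: 58.0
```

```bash
python3 -m handwheel '[{"claw":1,"travel":[-0.003,0,0],"twist":0},{"claw":1,"travel":[-0.003,0,0],"twist":0},{"claw":1,"travel":[-0.003,0,0],"twist":0},{"claw":1,"travel":[-0.003,0,0],"twist":0}]'
```

```text
time: 20.35
ee_pos: [0.5983, -0.2626, 0.2864]
tool_rot: [-0.056, 0.998, -0.0, -0.003]
force: [-11.6, -1.8, 11.7]
opening: 0.271
grip_force: 58.0
```

```bash
python3 -m handwheel '[{"claw":1,"travel":[0,0,-0.004],"twist":0},{"claw":1,"travel":[0,0,-0.016],"twist":0},{"claw":1,"travel":[0,0.03,0],"twist":0},{"claw":1,"travel":[0,0.04,0],"twist":0},{"claw":1,"travel":[0,0.03,-0.01],"twist":0},{"claw":1,"travel":[0,0,0],"twist":0},{"claw":1,"travel":[0,0,0],"twist":0}]'
python3 - <<'E'
from h import *
p=get_image("wrist")
x,y=fish(p,[.5556,-.235,.093]);c0=int(min(max(x-130,0),300));r0=int(min(max(y-97,0),225));print(x,y,c0,r0,get_state()["ee_pos"],get_state()["tool_rot"])
cv2.imwrite("pics/w5.png",cv2.resize(p["image"][r0:r0+195,c0:c0+260],(800,600),interpolation=cv2.INTER_CUBIC))
E
```

```text
time: 21.05
ee_pos: [0.5898, -0.1603, 0.3168]
tool_rot: [-0.058, 0.998, -0.0, 0.001]
force: [-0.0, -0.1, -2.8]
opening: 0.273
grip_force: 58.0
178.02835665965364 172.90006958563524 48 75 [ 0.58953344 -0.16162615  0.31643015] [-5.70501967e-02  9.98371034e-01 -3.64123686e-04  6.49132150e-04]
```

View pics/w5.png

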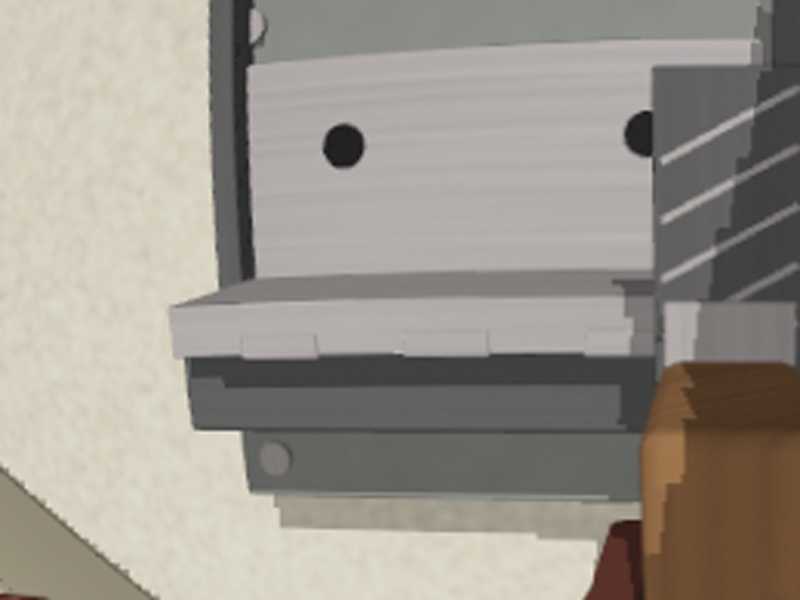

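```bash
python3 -m handwheel '[{"claw":1,"travel":[0.0017,0.03,0],"twist":0},{"claw":1,"travel":[0.0017,0.045,0],"twist":0},{"claw":1,"travel":[0.0017,0.045,0],"twist":0},{"claw":1,"travel":[0.0017,0.045,0],"twist":0},{"claw":1,"travel":[0.0017,0.045,0],"twist":0},{"claw":1,"travel":[0.0017,0.045,0],"twist":0},{"claw":1,"travel":[0.0017,0.045,0],"twist":0},{"claw":1,"travel":[0.0017,0.045,0],"twist":0}]'
python3 -m handwheel '[{"claw":1,"travel":[0.0017,0.04,0],"twist":0},{"claw":1,"travel":[0,0.018,0],"twist":0},{"claw":1,"travel":[0,0,0.03],"twist":6.5},{"claw":1,"travel":[0,0,0.03],"twist":6.5},{"claw":1,"travel":[0,0,0.03],"twist":0},{"claw":1,"travel":[0,0,0.015],"twist":0},{"claw":1,"travel":[0,0,0],"twist":0},{"claw":1,"travel":[0,0,0],"twist":0}]'
```

```text
time: 21.9
ee_pos: [0.537, 0.1802, 0.3159]
tool_rot: [-0.056, 0.998, -0.0, 0.0]
force: [0.5, 1.0, -2.4]
opening: 0.27
grip_force: 58.0
time: 22.7
ee_pos: [0.5291, 0.2369, 0.2113]
tool_rot: [0.057, 0.998, 0.0, 0.0]
force: [-0.3, 0.2, -3.0]
opening: 0.271
grip_force: 58.0
```

```bash
python3 -m handwheel '[{"claw":1,"travel":[0,0,0.006],"twist":0},{"claw":1,"travel":[0,0,0.004],"twist":0},{"claw":1,"travel":[0,0,0.001],"twist":0},{"claw":1,"travel":[0,0,0.001],"twist":0},{"claw":1,"travel":[0,0,0],"twist":0},{"claw":1,"travel":[0,0,0],"twist":0}]'
```

```text
time: 23.3
ee_pos: [0.5283, 0.2373, 0.1988]
tool_rot: [0.056, 0.998, 0.0, 0.0]
force: [-0.2, 0.2, -2.1]
opening: 0.266
grip_force: 58.0
```

```bash
python3 -m handwheel '[{"claw":1,"travel":[0,0,0.0004],"twist":0},{"claw":1,"travel":[0,0,0.0003],"twist":0},{"claw":1,"travel":[0,0,0],"twist":0}]'
```

```text
time: 23.6
ee_pos: [0.5283, 0.2373, 0.1986]
tool_rot: [0.057, 0.998, 0.0, 0.0]
force: [-1.9, -1.1, 4.8]
opening: 0.271
grip_force: 58.0
```

Seated on the mat; release and retreat.

```bash
python3 -m handwheel '[{"claw":0.5,"travel":[0,0,0],"twist":0},{"claw":0.2,"travel":[0,0,0],"twist":0},{"claw":0,"travel":[0,0,0],"twist":0},{"claw":0,"travel":[0,0,0],"twist":0},{"claw":0,"travel":[0,0,0],"twist":0},{"claw":0,"travel":[0,0,0],"twist":0},{"claw":0,"travel":[0,0,0],"twist":0}]'
python3 -m handwheel '[{"claw":0,"travel":[0,0,-0.01],"twist":0},{"claw":0,"travel":[0,0,-0.03],"twist":0},{"claw":0,"travel":[0,0,-0.04],"twist":0},{"claw":0,"travel":[0,0,-0.04],"twist":0},{"claw":0,"travel":[0,0,-0.02],"twist":0},{"claw":0,"travel":[0,0,0],"twist":0},{"claw":0,"travel":[0,0,0],"twist":0}]'
python3 - <<'E'
from h import *
p=get_image("wrist");cv2.imwrite("pics/w6.png",p["image"])
E
```

```text
time: 24.3
ee_pos: [0.5282, 0.2373, 0.1979]
tool_rot: [0.057, 0.998, -0.0, -0.0]
force: [0.4, 0.1, -0.3]
opening: 0.87
grip_force: 0.0
time: 25.0
ee_pos: [0.5281, 0.2372, 0.3384]
tool_rot: [0.057, 0.998, 0.0, 0.0]
force: [-0.0, 0.3, -0.5]
opening: 1.004
grip_force: 0.0
```

View pics/w6.png

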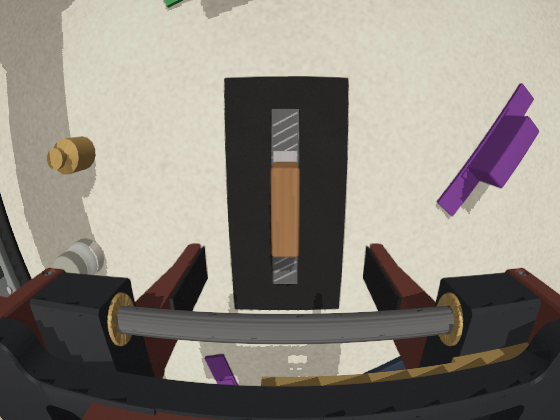

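The file lies flat in the middle of the mat, blade from (285,110) to (285,283), and the gripper is clear of it.

```bash
python3 -c "from station import *;print(finish_job())"
```

```text
the job is handed in; nothing more can be done
None
```

I worked all three burrs down, laid the file flat in the middle of its mat, and handed the job in at about 25 s of the 72 s allowed; no verdict came back, and the highest net press I read was about 17 N.

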